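# Lay the stray pipette in the tray beside its twin

### The arm

A 7-joint arm with a two-finger parallel gripper is mounted at the origin on the work surface. World frame = base frame: x ahead of the robot, y to its left, z up, the work surface at z = 0. Lengths are in m, angles in rad, forces in N, time in s.
With the tool pointing down it reaches from about 0.425 to 0.925 m from the base axis. Payload 6.8 kg.
Tool frame: the origin (TCP) lies at the very end of the fingers, on their centre line; the grasp point (between the pads) lies 19 mm behind it (hold_point_z is the distance from the TCP to the grasp point, in m); z points along the fingers, y is the direction in which the jaws open and shut (so a half turn about z gives the same grasp; the last joint's range is limited). The gripper opens to 85 mm and grips with 20 to 120 N. Pads are 22 mm wide; open, the fingers measure 114 mm over their backs; the gripper's body (76 mm by 85 mm) begins 54 mm behind the grasp point. The pads swing forward as they close: fully open they stand 13 mm farther back than shut.
Start: joints at [-1.209, 0.477, 0.022, 1.555, -0.011, 1.109, -0.083], TCP at [0.306, 0.602, 0.231] pointing down, gripper open.
Joint ranges: [-2.96, 2.96], [-0.34, 2.1], [-1.41, 1.46], [0.24, 2.44], [-1.37, 4.51], [0.17, 1.92], [-2.96, 2.96]. Speed limits (rad/s): [2.39, 2.39, 3.14, 3.14, 3.14, 3.14, 3.14].

### API

Orientations are given as a unit quaternion [w, x, y, z].
In Python, from station import get_obs, read_camera, calibration, hand_in, regions_of, hold_point_z gives the robot as it stands.
- The arm moves only by the tool send_rows, never from a script. Its argument "motion" is text: rows parted by semicolons, each of 7 numbers parted by spaces: the shift along the world's x, y, z in cm, then the turn, a rotation vector about the world's x, y, z in degrees, then the closure, from 0 (fully open) to 1 (shut). In form: dx dy dz rx ry rz fingers; .... A call has 1 to 20 rows; each row shifts and turns the pose as measured when the row begins; what a row does not reach is not made up. A row lasts 1/12 s, in which the tool goes at most 41.7 mm and 7.16 degrees, less where a joint would pass 70% of its speed; a pose out of reach is approached as far as the arm can. A call is refused whole if a number of a shift passes 4.17 or a number of a turn 7.16, either way. A call with a gripper value outside its range is refused whole. The fingers move at their own pace and stop on an object; "newtons" is the grip in N (left out, the last holds). Time passes only in rows, so rows that do not move let the fingers close. It gives the time, the measured TCP pose, the force and the opening at its end, in the units of the state.
- get_obs(): the state, without advancing time (a new reading comes with each control period).
- read_camera(name): name is "scene" or "side" or "wrist"; returns the picture (420x560x3 uint8, red, green, blue); there is no depth.
- calibration(name): a dict with "mtx" (3x3 intrinsics, pixels), "k1" (the pictures are not rectified: a ray, as slopes to the right and down, at radius r is drawn at 1 + k1 r^2 times it, then the intrinsics apply), "R" (3x3) and "t" (3): a world point X has camera coordinates R X + t; the wrist camera has in their place "hand_eye" (4x4, takes a point from camera to tool coordinates, whose origin is the TCP and whose axes are the flange's). Camera axes: x right, y down, z forward; pixel columns grow to the right and rows downward; lengths in m; the calibration is good to about 2 mm. A picture is of the moment at which its call begins: read the wrist's pose just before it. calibration takes no time and is no camera call.
- hand_in(): hands the job in, once; it reports no verdict.
Trained networks look in the newest picture that a camera, given by its name, has taken for a name from the list of things; names that differ only in an ending like _2 or _b are one class to them, and where a whole thing is asked for, a point or a joint stands for the part that bears it (a point fixed in the world has none). Each returns a list of dicts, best first, with "conf" (0 to 1); they miss things now and then, are a little off and sometimes report something else, mostly with a low value. They report only what shows in the picture. A call takes as long as a camera call.
- regions_of(thing, camera): "region" (420x560 bool, what is visible of it) and "point" ([column, row] in pixels, amid what is visible of it).
The state is a dict: "t": time; "q": joint angles; "joint_vel": joint speeds; "joint_torque": joint torques, N m; "eef_pos": TCP position; "tool_rot": TCP orientation; "contact_force": force on the tool from outside, world axes, zero at the start; "torque": the same for the moment, N m; "gripper_width": opening from 0.0 (shut) to 1.0 (fully open).
Only numpy, scipy, OpenCV 4.12 (cv2) and the standard library are available. Lean on these libraries where they do the work, as an engineer would, in place of code of your own. Each camera call takes 0.05 s, during which the arm holds its last target.

### The job

One pipette has been left lying on the bench. Lay it flat and centred on the empty dark rubber mat in the steel instrument tray, beside the pipette that already rests there, parallel to it and with its nose pointing the same way. Set it down by hand rather than dropping it, let go of it, and leave the other pipette undisturbed.

Things in the scene. Friction and masses are not known exactly. Their poses are not given: they have to be found in the camera images.
- stray_mid (a point): Middle of the stray pipette (white, 236 mm long, about 90 g, lying on its side, the only one not in the tray): on its long axis, 16 mm above what it rests on, near the centre of mass. x points to its thin nose, z up. From x = -50 to +48 mm the handle is a straight bar 30 mm wide (y), 32 mm high: grip it here across y. Knob end at x = -98 mm; a finger hook reaches y = +48 mm at x = -75 to -45.
- stray_nose (a point): Tip of the stray pipette's slender tapering nose, on its long axis, 138 mm from stray_mid along +x. Same axes.
- rested_mid (a point): The same middle point of the other, identical pipette, which already lies in the tray on its bare floor, beside the mat. Its x axis points to its nose: the direction that the stray one must take. Leave it where it is.
- mat: Empty dark rubber mat, 240 (x) x 80 (y) x 2 mm, fixed in one half of the tray, either left or right of the other pipette, 96 mm from it. Origin: centre of its underside, 4 mm above the bench; its upper face is 6 mm above the bench. x runs along its length. The tray (steel, fixed, 280 x 220 mm) has a rim 12 mm above the bench, 4 mm thick, its inner face 58 mm from the mat's centre line.

How it is judged:
By the outcome, as a careful person would: the job done as asked, in the order asked, and still so for the second after the job is handed in, with the robot touching nothing.
It also fails if it takes over 38 s, if anything falls off the work surface, if the arm or the gripper's body presses on something with over 40 N, if the wrist force passes 120 N, or if a joint passes its speed limit or range.

## Working session

There is one attempt and no reset: what is moved stays moved. The work goes in short steps, Python scripts to look and compute and a tool call to move; the robot and the scene stay as the last step left them, time stands still between calls to the robot, and variables do not carry over. Pictures are saved under pics/ and viewed, and the job is handed in when it is done.

Besides the shell and the picture viewer there is one more tool, called after "Request:" as name(argument=value, ...) on one line, values as JSON. send_rows: Moves the arm, as the interface text tells. Its arguments: {"type":"object","properties":{"motion":{"type":"string"},"newtons":{"type":"number"}},"required":["motion"]}

```bash
mkdir -p pics; ls
python3 - <<'E'
from station import *
import cv2, numpy as np
print(get_obs()['eef_pos'],get_obs()['tool_rot'],get_obs()['t'],hold_point_z)
for n in ['scene','side','wrist']:
    im=read_camera(n); cv2.imwrite(f'pics/{n}0.png',im[:,:,::-1]); c=calibration(n); print(n,c)
for n in ['scene','side']:
    for th in ['stray_mid','stray_nose','rested_mid','mat']:
        for r in regions_of(th,n): print(n,th,r['conf'],r['point'],r['region'].sum())
E
```

```text
pics
[0.30530376 0.60133653 0.23030389] [-1.45043488e-04  2.32703223e-01  9.72547350e-01 -9.16768258e-04] 0.0 0.0187
scene {'mtx': array([[506.27466003,   0.        , 282.99826282],
       [  0.        , 506.27466003, 213.53628302],
       [  0.        ,   0.        ,   1.        ]]), 'k1': 0.005060424834769332, 'R': array([[ 0.73873225,  0.67397208, -0.00602533],
       [ 0.46469778, -0.51578382, -0.71973816],
       [-0.48819119,  0.52889383, -0.69421947]]), 't': array([-0.4352934 , -0.18746882,  1.21564948])}
side {'mtx': array([[511.26811086,   0.        , 281.18174461],
       [  0.        , 511.26811086, 210.61644647],
       [  0.        ,   0.        ,   1.        ]]), 'k1': -0.12974048305676653, 'R': array([[ 0.85783315, -0.51375527,  0.01333411],
       [-0.39512963, -0.67590664, -0.62211156],
       [ 0.32862571,  0.52839922, -0.78281506]]), 't': array([-0.42752722,  0.28735727,  0.85031912])}
wrist {'mtx': array([[302.21651396,   0.        , 277.23080671],
       [  0.        , 302.21651396, 208.45433321],
       [  0.        ,   0.        ,   1.        ]]), 'k1': -0.051828336361602466, 'hand_eye': array([[ 1.42055525e-03, -9.57420793e-01, -2.88692582e-01,
         7.48747099e-02],
       [ 9.99997510e-01,  1.85685147e-03, -1.23742873e-03,
         1.05327083e-04],
       [ 1.72079925e-03, -2.88690105e-01,  9.57421047e-01,
        -1.42467500e-01],
       [ 0.00000000e+00,  0.00000000e+00,  0.00000000e+00,
         1.00000000e+00]])}
scene stray_mid 0.79 [290.0, 176.0] 1275
scene stray_nose 0.91 [284.7, 178.3] 1233
scene rested_mid 0.65 [209.6, 284.6] 2076
scene mat 0.66 [170.3, 332.8] 6470
side stray_mid 0.8 [214.9, 208.5] 1215
side stray_nose 0.56 [217.5, 203.0] 1203
side rested_mid 0.78 [338.1, 292.8] 1700
side mat 0.87 [370.9, 340.6] 5638
side mat 0.18 [216.3, 207.9] 1238
```

View pics/scene0.png

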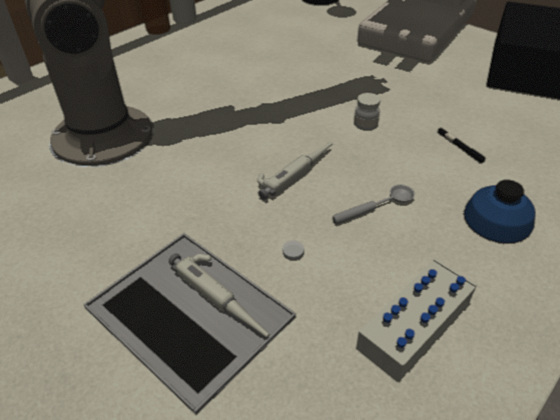

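View pics/side0.png

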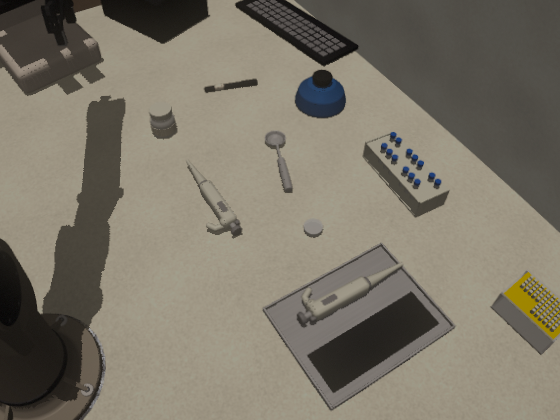

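View pics/wrist0.png

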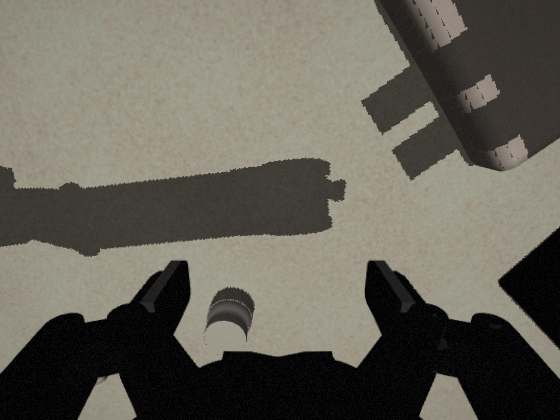

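```bash
cat > h.py <<'E'
from station import *
import cv2, numpy as np
from scipy.optimize import minimize
from scipy.spatial.transform import Rotation as Rn
def proj(X,n,obs=None):
    c=calibration(n); X=np.atleast_2d(X)
    if n=='wrist':
        q=obs['tool_rot']; Rw=Rn.from_quat([q[1],q[2],q[3],q[0]]).as_matrix()
        T=np.eye(4);T[:3,:3]=Rw;T[:3,3]=obs['eef_pos'];T=np.linalg.inv(T@c['hand_eye']);R,t=T[:3,:3],T[:3,3]
    else: R,t=c['R'],c['t']
    P=X@np.array(R).T+t; s=P[:,:2]/P[:,2:]; r2=(s**2).sum(1,keepdims=True); s=s*(1+c['k1']*r2)
    m=c['mtx']; return np.c_[s[:,0]*m[0,0]+m[0,2],s[:,1]*m[1,1]+m[1,2]]
def box(x0,x1,y0,y1,z0,z1): return np.array([[x,y,z] for x in(x0,x1) for y in(y0,y1) for z in(z0,z1)])
PIP=[box(-50,48,-15,15,-16,16),
 np.r_[box(48,50,-12,12,-12,12),box(136,138,-2,2,-2,2)],
 box(-80,-50,-13,13,-13,13),box(-98,-80,-9,9,-9,9),box(-75,-62,10,36,-6,6),box(-75,-45,38,48,-6,6)]
MAT=[box(-120,120,-40,40,2,2)]
def place(parts,x,y,z,yaw):
    R=Rn.from_euler('z',yaw).as_matrix(); return [p/1000@R.T+[x,y,z] for p in parts]
def mask(parts,n,obs=None):
    m=np.zeros((420*2,560*2),np.uint8)
    for p in parts:
        h=cv2.convexHull((proj(p,n,obs)*2).astype(np.float32)); cv2.fillConvexPoly(m,np.round(h).astype(np.int32),1)
    return m
def fit(parts,z,p0,regs,obs=None):
    tg={n:cv2.resize(r.astype(np.uint8),(1120,840),interpolation=cv2.INTER_LINEAR) for n,r in regs.items()}
    def f(p):
        s=0
        for n,t in tg.items():
            m=mask(place(parts,p[0],p[1],z,p[2]),n,obs); s+=1-(m&t).sum()/max(1,(m|t).sum())
        return s/len(tg)
    best=None
    for k in range(3):
        p=p0 if best is None else best.x
        S=np.array([p,p+np.array([.01,0,0]),p+np.array([0,.01,0]),p+np.array([0,0,.1])])
        best=minimize(f,p,method='Nelder-Mead',options=dict(initial_simplex=S,xatol=1e-4,fatol=1e-5))
    return best.x,best.fun
def backp(px,n,z):
    from scipy.optimize import fsolve
    return fsolve(lambda v: (proj([v[0],v[1],z],n)[0]-px),[.5,.2])
E
python3 - <<'E'
from h import *
ims={n:read_camera(n) for n in ['scene','side']}
ax={'stray_mid':((332,144),(265,187),.016),'rested_mid':((266,335),(174,259),.020),'mat':((225,370),(125,295),.006)}
for th,(a,b,z) in ax.items():
    A=backp(a,'scene',z);B=backp(b,'scene',z);d=(A-B)/np.linalg.norm(A-B)
    print(th,A,B,np.linalg.norm(A-B))
    c=(A+B)/2-(0.02*d if th!='mat' else 0); p0=np.array([*c,np.arctan2(d[1],d[0])])
    parts,zz=(MAT,.004) if th=='mat' else (PIP,z)
    regs={}
    for n in ims:
        r=regions_of(th,n)
        if r: regs[n]=r[0]['region']
    res=[fit(parts,zz,p0,regs)]+[fit(parts,zz,p0,{n:r}) for n,r in regs.items()]
    for p,f in res: print('  ',p[:2].round(4),np.degrees(p[2]).round(2),round(f,3))
    p=res[0][0]
    for n in ims:
        m=cv2.resize(mask(place(parts,p[0],p[1],zz,p[2]),n),(560,420))
        cs,_=cv2.findContours(m,0,1); cv2.drawContours(ims[n],cs,-1,(255,0,0),1)
o=np.hstack([ims['scene'][100:400,60:360],ims['side'][120:420,160:460]])
cv2.imwrite('pics/fit.png',cv2.resize(o,(800,400))[:,:,::-1])
E
```

```text
stray_mid [0.44550834 0.32402674] [0.43534927 0.11333808] 0.2109334384866039Traceback (most recent call last):
  File "<stdin>", line 13, in <module>
  File "h.py", line 36, in fit
    best=minimize(f,p,method='Nelder-Mead',options=dict(initial_simplex=S,xatol=1e-4,fatol=1e-5))
    res = _minimize_neldermead(fun, x0, args, callback, bounds=bounds,
                               **options)
    fxr = func(xr)
    fx = function(np.copy(x), *(wrapper_args + args))
  File "h.py", line 30, in f
    m=mask(place(parts,p[0],p[1],z,p[2]),n,obs); s+=1-(m&t).sum()/max(1,(m|t).sum())
  File "h.py", line 23, in mask
    h=cv2.convexHull((proj(p,n,obs)*2).astype(np.float32)); cv2.fillConvexPoly(m,np.round(h).astype(np.int32),1)
                      ~~~~^^^^^^^^^
  File "h.py", line 6, in proj
    c=calibration(n); X=np.atleast_2d(X)
ValueError: time passes only in moves, steps and waits
```

```bash
sed -i 's/^def proj/CAL={n:calibration(n) for n in ("scene","side","wrist")}\ndef proj/; s/c=calibration(n); X/c=CAL[n]; X/' h.py
cat > meas.py <<'E'
from h import *
ims={n:read_camera(n) for n in ['scene','side']}
ax={'stray_mid':((332,144),(265,187),.016),'rested_mid':((266,335),(174,259),.020),'mat':((225,370),(125,295),.006)}
for th,(a,b,z) in ax.items():
    A=backp(a,'scene',z);B=backp(b,'scene',z);d=(A-B)/np.linalg.norm(A-B)
    print(th,A,B,np.linalg.norm(A-B))
    c=(A+B)/2-(0.02*d if th!='mat' else 0); p0=np.array([*c,np.arctan2(d[1],d[0])])
    parts,zz=(MAT,.004) if th=='mat' else (PIP,z)
    regs={}
    for n in ims:
        r=regions_of(th,n)
        if r: regs[n]=r[0]['region']
    res=[fit(parts,zz,p0,regs)]+[fit(parts,zz,p0,{n:r}) for n,r in regs.items()]
    for p,f in res: print('  ',p[:2].round(4),np.degrees(p[2]).round(2),round(f,3))
    p=res[0][0]
    for n in ims:
        m=cv2.resize(mask(place(parts,p[0],p[1],zz,p[2]),n),(560,420))
        cs,_=cv2.findContours(m,0,1); cv2.drawContours(ims[n],cs,-1,(255,0,0),1)
o=np.hstack([ims['scene'][100:400,60:360],ims['side'][120:420,160:460]])
cv2.imwrite('pics/fit.png',cv2.resize(o,(800,400))[:,:,::-1])
print(get_obs()['t'])
E
python3 meas.py
```

```text
stray_mid [0.44550834 0.32402674] [0.43534927 0.11333808] 0.2109334384866039
   [0.4452 0.1829] 91.2 0.2
   [0.4447 0.1875] 90.64 0.199
   [0.4457 0.1834] 91.71 0.19
rested_mid [ 0.68414059 -0.14327933] [ 0.45355386 -0.14044753] 0.23060411362723462
   [ 0.549  -0.1433] -0.01 0.212
   [ 0.5459 -0.1417] -0.27 0.199
   [ 0.5496 -0.145 ] -0.71 0.21
mat [ 0.67389809 -0.22264988] [ 0.44410316 -0.24193939] 0.2306031132392959
   [ 0.5504 -0.2389] 1.27 0.036
   [ 0.551  -0.2378] 0.96 0.021
   [ 0.5492 -0.2401] 0.97 0.024
1.15
```

View pics/fit.png

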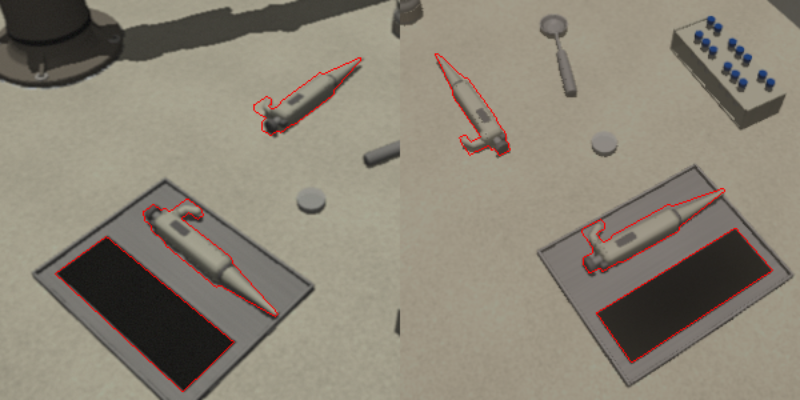

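Request:
send_rows(motion="1.2 -3.5 -0.2 0 0 -5.2 0;1.2 -3.5 -0.2 0 0 -5.2 0;1.2 -3.5 -0.2 0 0 -5.2 0;1.2 -3.5 -0.2 0 0 -5.2 0;1.2 -3.5 -0.2 0 0 -5.2 0;1.2 -3.5 -0.2 0 0 -5.2 0;1.2 -3.5 -0.7 0 0 -5.2 0;1.2 -3.5 -0.7 0 0 -5.2 0;1.2 -3.5 -0.7 0 0 -5.2 0;1.2 -3.5 -0.7 0 0 -5.2 0;1.2 -3.5 -0.7 0 0 -5.2 0;0 0 0 0 0 0 0", newtons=40)

```text
t: 2.15
eef_pos: [0.4359, 0.2031, 0.1844]
tool_rot: [0.0, 0.686, 0.728, 0.006]
contact_force: [-0.0, -0.1, -0.5]
gripper_width: 0.994
```

```bash
cat > wm.py <<'E'
from h import *
import sys
o=get_obs(); im=read_camera('wrist'); r=regions_of('stray_mid','wrist')
q=o['tool_rot'];Rw=Rn.from_quat([q[1],q[2],q[3],q[0]]).as_matrix()
print(o['eef_pos'].round(4),'ytool',np.degrees(np.arctan2(Rw[1,1],Rw[0,1])).round(2),'tilt',(Rw[:2,2]*57.3).round(2),[ (x['conf'],x['region'].sum()) for x in r])
p,f=fit(PIP,.016,np.array([.4452,.1829,np.radians(91.2)]),{'wrist':r[0]['region']},o)
print(p[:2].round(4),np.degrees(p[2]).round(2),f)
m=cv2.resize(mask(place(PIP,p[0],p[1],.016,p[2]),'wrist',o),(560,420)); cs,_=cv2.findContours(m,0,1); cv2.drawContours(im,cs,-1,(255,0,0),1)
cs,_=cv2.findContours(r[0]['region'].astype(np.uint8),0,1); cv2.drawContours(im,cs,-1,(0,255,0),1)
cv2.imwrite('pics/w_%s.png'%sys.argv[1],im[:,:,::-1])
E
python3 wm.py a
```

```text
[0.4359 0.2031 0.1844] ytool 3.4 tilt [0.53 0.49] [(0.93, np.int64(5339))]
[0.4436 0.1852] 91.62 0.10555290649789761
```

View pics/w_a.png

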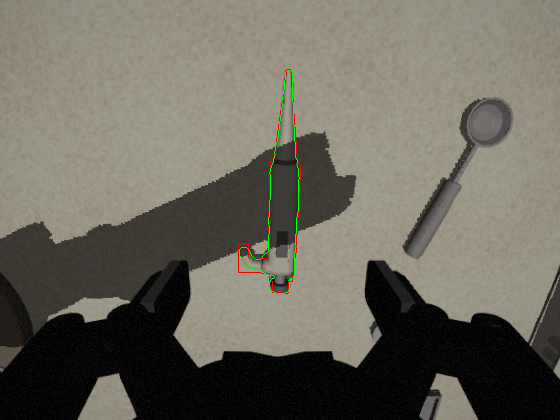

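Request:
send_rows(motion="0.2 -0.4 -2 0 0 -0.4 0;0.2 -0.4 -3.6 0 0 -0.4 0;0.2 -0.5 -3.6 0 0 -0.5 0;0.2 -0.5 -3.4 0 0 -0.5 0;0 0 -2.4 0 0 0 0;0 0 -0.6 0 0 0 0;0 0 0 0 0 0 0")

```text
t: 2.83
eef_pos: [0.445, 0.207, 0.0278]
tool_rot: [-0.002, 0.685, 0.728, 0.017]
contact_force: [-0.1, -0.0, 0.6]
gripper_width: 1.0
```

```bash
python3 wm.py b
```

```text
[0.445  0.207  0.0278] ytool 3.51 tilt [1.14 1.52] [(0.91, np.int64(13143))]
[0.4437 0.1851] 91.63 0.3113571059705248
```

View pics/w_b.png

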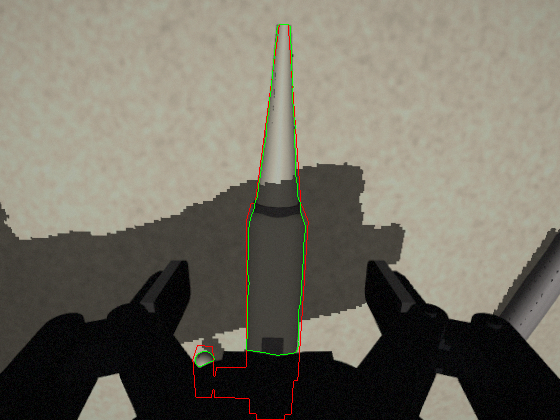

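Request:
send_rows(motion="-0.1 -1.2 0 -0.8 0.6 -1 0;0 -1 0 -0.7 0.5 -0.9 0;0 0 0 0 0 0 0")

```text
t: 3.18
eef_pos: [0.4473, 0.1862, 0.0336]
tool_rot: [0.002, 0.697, 0.717, 0.004]
contact_force: [0.3, 0.3, 0.6]
gripper_width: 1.001
```

```bash
python3 wm.py c; python3 -c "
from station import *;o=get_obs();print(o['q'].round(3))"
```

```text
[0.4473 0.1862 0.0336] ytool 1.57 tilt [0.44 0.19] [(0.58, np.int64(16148))]
[0.4439 0.1891] 91.87 0.17836751414599172
[-0.749  0.482  0.274  2.172 -0.261  0.508 -0.248]
```

Request:
send_rows(motion="-0.3 0 -1.0 -0.2 0.4 0 0;0 0 -1.0 0 0 0 0;0 0 -0.6 0 0 0 0;0 0 0 0 0 0 0")

```text
t: 3.62
eef_pos: [0.4445, 0.1885, 0.0061]
tool_rot: [-0.0, 0.696, 0.718, 0.002]
contact_force: [-0.8, -0.7, -0.4]
gripper_width: 1.0
```

```bash
python3 wm.py d
```

```text
[0.4445 0.1885 0.0061] ytool 1.71 tilt [0.17 0.19] [(0.88, np.int64(17935))]
[0.4441 0.1812] 91.76 0.2849971889808047
```

View pics/w_d.png

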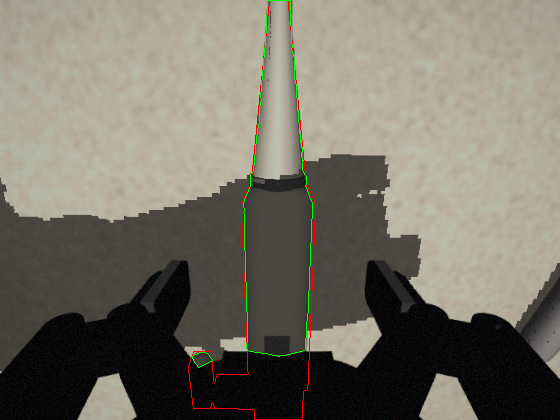

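Request:
send_rows(motion="0 -0.3 0 0 0 0 0;0 0 0 0 0 0 1;0 0 0 0 0 0 1;0 0 0 0 0 0 1;0 0 0 0 0 0 1;0 0 0 0 0 0 1;0 0 0 0 0 0 1;0 0 0 0 0 0 1;0 0 0 0 0 0 1")

```text
t: 4.47
eef_pos: [0.4456, 0.1853, 0.0077]
tool_rot: [0.0, 0.697, 0.717, 0.003]
contact_force: [0.3, 0.2, -1.0]
gripper_width: 0.341
```

Request:
send_rows(motion="0 0 0.5 0 0 0 1;0 0 1.5 0 0 0 1;0 0 2.5 0 0 0 1;0 0 3 0 0 0 1;0 0 3 0 0 0 1;0 0 2 0 0 0 1;0 0 0 0 0 0 1")

```text
t: 5.05
eef_pos: [0.4425, 0.1833, 0.1374]
tool_rot: [-0.001, 0.697, 0.717, -0.0]
contact_force: [0.1, 0.3, -0.9]
gripper_width: 0.341
```

Run:
```python
from h import *
o=get_obs();print(o['eef_pos'],o['contact_force'],o['gripper_width'])
a=read_camera('wrist');b=read_camera('side');cv2.imwrite('pics/lift.png',cv2.resize(np.hstack([a,b]),(800,300))[:,:,::-1])
```

```text
[0.44247895 0.18331097 0.13741509] [ 0.13006695  0.25776997 -0.92101063] 0.34096888196338715
```

View pics/lift.png

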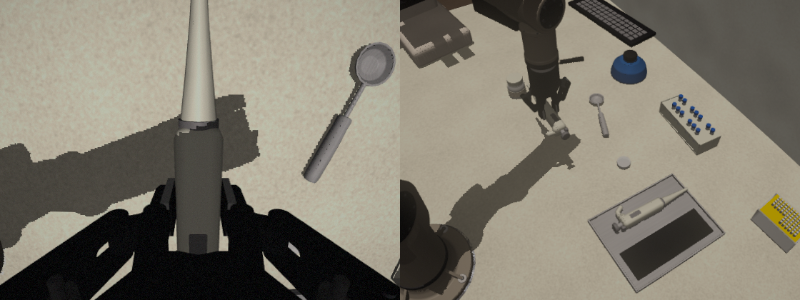

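Request:
send_rows(motion="0.8 -2 0 0 0 -5 1;0.8 -3.3 0 0 0 -7 1;0.8 -3.3 0 0 0 -7 1;0.8 -3.3 0 0 0 -7 1;0.8 -3.3 0 0 0 -7 1;0.8 -3.3 0 0 0 -7 1;0.8 -3.3 0 0 0 -7 1;0.8 -3.3 0 0 0 -7 1;0.8 -3.3 0 0 0 -7 1;0.8 -3.3 0 0 0 -7 1;0.8 -3.3 0 0 0 -7 1;0.8 -3.3 0 0 0 -7 1;0.7 -3 0 0 0 -6 1;0 0 0 0 0 0 1")

```text
t: 6.32
eef_pos: [0.5296, -0.2466, 0.1138]
tool_rot: [-0.007, 1.0, 0.011, -0.013]
contact_force: [0.0, -1.0, -0.0]
gripper_width: 0.344
```

```bash
cat > place.py <<'E'
from h import *
import sys
o=get_obs();q=o['tool_rot'];Rw=Rn.from_quat([q[1],q[2],q[3],q[0]]).as_matrix()
print(o['t'],o['eef_pos'].round(4),'ytool',np.degrees(np.arctan2(Rw[1,1],Rw[0,1])).round(2),'tilt',(Rw[:2,2]*57.3).round(2),o['contact_force'].round(1),o['gripper_width'])
ims={n:read_camera(n) for n in('wrist','scene','side')}
for n in ('scene','side','wrist'):
    for th in ('mat','rested_mid','stray_mid'):
        for r in regions_of(th,n):print(n,th,r['conf'],r['point'],r['region'].sum())
cv2.imwrite('pics/p_%s.png'%sys.argv[1],cv2.resize(np.hstack([ims['wrist'],ims['scene']]),(800,300))[:,:,::-1])
cv2.imwrite('pics/pw_%s.png'%sys.argv[1],ims['wrist'][:,:,::-1])
E
python3 place.py a
```

```text
6.3167 [ 0.5296 -0.2466  0.1138] ytool -88.73 tilt [-1.54  0.75] [ 0. -1. -0.] 0.3442663204818847
scene mat 0.57 [175.4, 338.7] 5504
scene rested_mid 0.95 [210.7, 284.1] 1980
scene stray_mid 0.92 [161.0, 295.9] 1574
side mat 0.66 [365.2, 347.1] 3728
side rested_mid 0.83 [331.8, 299.3] 1214
side stray_mid 0.8 [353.6, 327.3] 1720
wrist mat 0.95 [246.0, 98.5] 11809
wrist rested_mid 0.59 [146.9, 175.0] 10354
```

View pics/p_a.png

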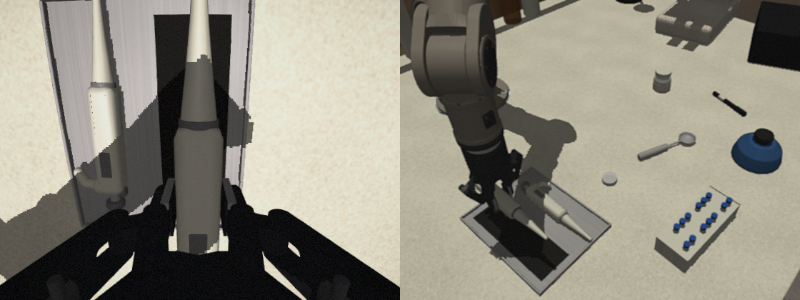

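```bash
cat > wmat.py <<'E'
from h import *
o=get_obs();im=read_camera('wrist')
c=CAL['wrist'];q=o['tool_rot'];Rw=Rn.from_quat([q[1],q[2],q[3],q[0]]).as_matrix()
T=np.eye(4);T[:3,:3]=Rw;T[:3,3]=o['eef_pos'];T=T@c['hand_eye']
k=np.array([c['k1'],0,0,0,0.])
def bp(px,z):
    s=cv2.undistortPoints(np.float64(px).reshape(-1,1,2),c['mtx'],k).reshape(-1,2)
    d=np.c_[s,np.ones(len(s))]@T[:3,:3].T; l=(z-T[2,3])/d[:,2]; return (T[:3,3]+d*l[:,None])[:,:2]
reg=regions_of('mat','wrist')[0]['region']
v,u=np.nonzero(reg); P=bp(np.c_[u,v],.006)
print('range',P.min(0),P.max(0))
for a in np.arange(.50,.68,.02):
    s=P[(abs(P[:,0]-a)<.004)]
    if len(s): print(round(a,2),np.percentile(s[:,1],[0.5,99.5]).round(4))
for b in np.arange(-.28,-.19,.01):
    s=P[(abs(P[:,1]-b)<.004)]
    if len(s): print('y',round(b,2),s[:,0].max().round(4))
r=regions_of('rested_mid','wrist')[0]['region']
m=o
for nm,parts,p in (('mat',place(MAT,.5504,-.2389,.004,np.radians(1.0)),0),('r',place(PIP,.549,-.1433,.02,0.),0)):
    mm=cv2.resize(mask(parts,'wrist',o),(560,420)); cs,_=cv2.findContours(mm,0,1); cv2.drawContours(im,cs,-1,(255,0,0),1)
cv2.imwrite('pics/wmat.png',im[:,:,::-1])
E
python3 wmat.py
```

```text
range [ 0.48328413 -0.28015794] [ 0.66905112 -0.19651342]
0.5 [-0.2799 -0.2006]
0.52 [-0.2794 -0.1998]
0.54 [-0.279  -0.1992]
0.56 [-0.2778 -0.1993]
0.58 [-0.2779 -0.1994]
0.6 [-0.2769 -0.1979]
0.62 [-0.2766 -0.1972]
0.64 [-0.276  -0.1965]
0.66 [-0.2761 -0.1971]
y -0.28 0.6617
y -0.27 0.669
y -0.26 0.6685
y -0.25 0.6679
y -0.24 0.6685
y -0.22 0.6677
y -0.21 0.6675
y -0.2 0.6672
```

View pics/wmat.png

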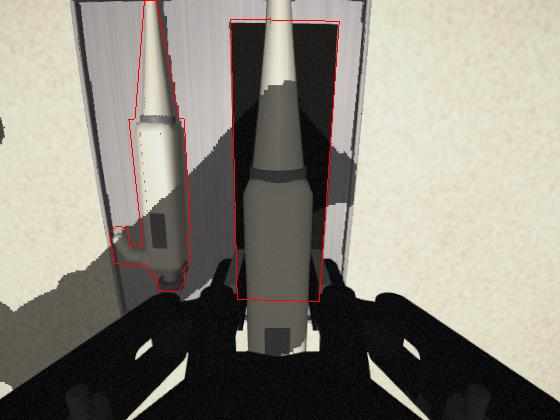

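Request:
send_rows(motion="0.5 0.3 -1.5 -0.3 -0.5 0 1;0.5 0.2 -2 -0.2 -0.5 0 1;0.4 0.2 -2 -0.2 -0.5 0 1;0 0 -1.5 0 0 0 1;0 0 -0.5 0 0 0 1;0 0 0 0 0 0 1;0 0 0 0 0 0 1")

```text
t: 7.65
eef_pos: [0.5468, -0.2328, 0.0391]
tool_rot: [-0.002, 1.0, 0.017, 0.003]
contact_force: [0.4, 0.8, -0.6]
gripper_width: 0.344
```

```bash
python3 place.py b; python3 wmat.py
```

```text
7.65 [ 0.5468 -0.2328  0.0391] ytool -88.0 tilt [0.34 0.27] [ 0.4  0.8 -0.6] 0.34357505175855807
scene mat 0.92 [180.2, 350.3] 3710
scene rested_mid 0.68 [215.9, 288.5] 1670
scene stray_mid 0.71 [181.4, 322.1] 1289
side mat 0.64 [360.8, 351.8] 3008
side rested_mid 0.88 [325.9, 298.7] 1298
side stray_mid 0.77 [352.6, 334.5] 1403
wrist mat 0.67 [313.5, 116.5] 21900
wrist rested_mid 0.7 [110.8, 201.2] 16331
wrist rested_mid 0.5 [314.6, 116.2] 22290
wrist stray_mid 0.91 [278.6, 212.3] 17951
range [ 0.45984476 -0.2788086 ] [ 0.66941138 -0.19598667]
0.52 [-0.2788 -0.2746]
0.54 [-0.2776 -0.1992]
0.56 [-0.2776 -0.1989]
0.58 [-0.2772 -0.1985]
0.6 [-0.2767 -0.1977]
0.62 [-0.2764 -0.1973]
0.64 [-0.2761 -0.1969]
0.66 [-0.2755 -0.1971]
y -0.28 0.6466
y -0.27 0.6694
y -0.26 0.6692
y -0.25 0.6687
y -0.24 0.6685
y -0.22 0.6679
y -0.21 0.6677
y -0.2 0.6679
```

View pics/p_b.png

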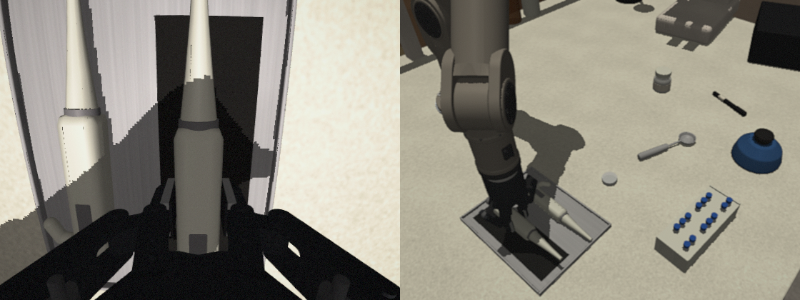

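View pics/wmat.png

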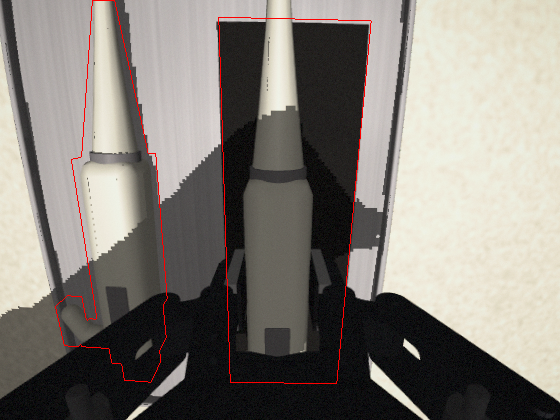

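Request:
send_rows(motion="-0.1 -0.3 -0.4 -0.3 0.3 -0.4 1;-0.1 -0.3 -0.6 0 0 -0.4 1;0 0 -0.6 0 0 0 1;0 0 -0.4 0 0 0 1;0 0 0 0 0 0 1;0 0 0 0 0 0 1")

```text
t: 8.9
eef_pos: [0.5442, -0.2393, 0.0161]
tool_rot: [0.001, 1.0, 0.01, -0.0]
contact_force: [0.1, 0.2, -0.8]
gripper_width: 0.343
```

```bash
python3 place.py c | head -1
```

```text
8.9 [ 0.5442 -0.2393  0.0161] ytool -88.89 tilt [-0.03 -0.06] [ 0.1  0.2 -0.8] 0.342657512970001
```

Position is right; lowering the last millimetres by feel.

Request:
send_rows(motion="0 0 -0.15 0 0 0 1;0 0 -0.1 0 0 0 1;0 0 0 0 0 0 1")

```text
t: 9.75
eef_pos: [0.5447, -0.2392, 0.0141]
tool_rot: [0.001, 1.0, 0.01, 0.0]
contact_force: [0.5, 0.0, -1.3]
gripper_width: 0.345
```

Request:
send_rows(motion="0 0 -0.1 0 0 0 1;0 0 0 0 0 0 1")

```text
t: 9.92
eef_pos: [0.5448, -0.2394, 0.0137]
tool_rot: [0.0, 1.0, 0.01, 0.001]
contact_force: [-0.0, 0.3, -1.5]
gripper_width: 0.344
```

Request:
send_rows(motion="0 0 -0.1 0 0 0 1;0 0 0 0 0 0 1")

```text
t: 10.08
eef_pos: [0.545, -0.2395, 0.0138]
tool_rot: [0.0, 1.0, 0.01, 0.001]
contact_force: [0.9, 0.7, -0.7]
gripper_width: 0.345
```

```bash
python3 place.py d | head -1
python3 - <<'E'
import cv2;im=cv2.imread('pics/p_d.png');
from station import *
a=read_camera('side')[200:400,260:460];b=read_camera('scene')[220:420,80:280]
import numpy as np
cv2.imwrite('pics/z_d.png',cv2.resize(np.hstack([a,b]),(800,400))[:,:,::-1])
E
```

```text
10.0833 [ 0.545  -0.2395  0.0138] ytool -88.89 tilt [ 0.11 -0.  ] [ 0.9  0.7 -0.7] 0.34493315367614064
```

View pics/z_d.png

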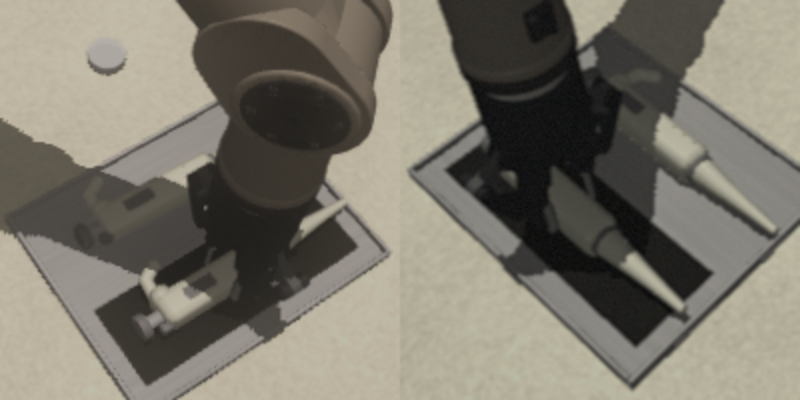

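Request:
send_rows(motion="0 0 -0.15 0 0 0 1;0 0 -0.05 0 0 0 1;0 0 0 0 0 0 1")

```text
t: 11.03
eef_pos: [0.5449, -0.2395, 0.0136]
tool_rot: [-0.001, 1.0, 0.01, 0.001]
contact_force: [-0.6, 0.6, -1.1]
gripper_width: 0.343
```

Request:
send_rows(motion="0 0 -0.25 0 0 0 1")

```text
t: 11.12
eef_pos: [0.545, -0.2394, 0.0132]
tool_rot: [-0.002, 1.0, 0.009, 0.001]
contact_force: [-12.1, 12.8, 42.2]
gripper_width: 0.342
```

```bash
python3 -c "
from station import *
for i in range(3):
  o=get_obs();print(o['t'],o['eef_pos'],o['contact_force']);read_camera('side')"
```

```text
11.1167 [ 0.54495982 -0.23943337  0.01323309] [-12.08830336  12.82986327  42.21261449]
11.1667 [ 0.54498307 -0.23937492  0.01322764] [-8.2491335   6.30499219 28.04413094]
11.2167 [ 0.54497454 -0.23935799  0.01323992] [-7.38567415  5.23878181 29.65537821]
```

Request:
send_rows(motion="0 0 0.05 0 0 0 1;0 0 0 0 0 0 1")

```text
t: 11.43
eef_pos: [0.5451, -0.2391, 0.0145]
tool_rot: [-0.002, 1.0, 0.009, 0.002]
contact_force: [0.3, 0.1, -0.8]
gripper_width: 0.344
```

Request:
send_rows(motion="0 0 -0.12 0 0 0 1")

```text
t: 11.52
eef_pos: [0.5451, -0.2389, 0.0132]
tool_rot: [-0.002, 1.0, 0.009, 0.002]
contact_force: [-8.7, 3.6, 26.1]
gripper_width: 0.346
```

In contact with the mat; releasing partway.

Request:
send_rows(motion="0 0 0 0 0 0 0.6;0 0 0 0 0 0 0.5;0 0 0 0 0 0 0.5;0 0 0 0 0 0 0.45;0 0 0 0 0 0 0.45;0 0 0 0 0 0 0.45")

```text
t: 12.02
eef_pos: [0.5443, -0.2381, 0.0108]
tool_rot: [-0.003, 1.0, 0.01, 0.0]
contact_force: [0.3, -0.3, 0.0]
gripper_width: 0.549
```

```bash
python3 place.py e |head -1
```

```text
12.0167 [ 0.5443 -0.2381  0.0108] ytool -88.87 tilt [0.03 0.29] [ 0.3 -0.3  0. ] 0.5486648597574628
```

View pics/pw_e.png

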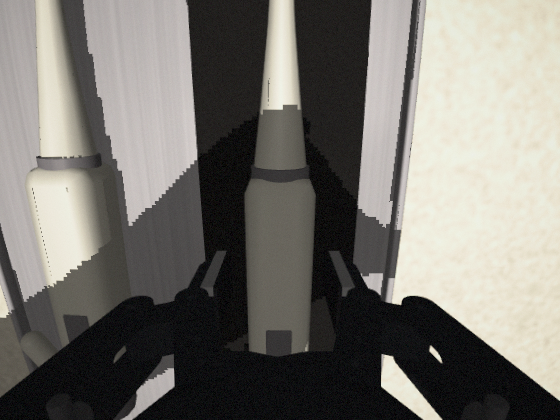

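Released, both pads clear of the bar. Rising straight up and away.

Request:
send_rows(motion="0 0 0.8 0 0 0 0.45;0 0 1.5 0 0 0 0.45;0 0 2 0 0 0 0.45;0 0 2.5 0 0 0 0.45;0 0 3 0 0 0 0.4;0 0 3 0 0 0 0.4;0 0 3 0 0 0 0.3;0 0 3 0 0 0 0.3;0 4 1 0 0 0 0.3;0 4 0 0 0 0 0.3;0 4 0 0 0 0 0.3;0 4 0 0 0 0 0.3;0 4 0 0 0 0 0.3;0 4 0 0 0 0 0.3;0 4 0 0 0 0 0.3;0 4 0 0 0 0 0.3;0 0 0 0 0 0 0.3")

```text
t: 14.03
eef_pos: [0.5364, 0.0891, 0.2292]
tool_rot: [-0.004, 1.0, 0.001, 0.004]
contact_force: [0.4, 1.0, -0.7]
gripper_width: 0.699
```

Run:
```python
from h import *
ims={n:read_camera(n) for n in ['scene','side']}
for th,p0 in (('stray_mid',(.545,-.239,.02,.022)),('rested_mid',(.549,-.1433,0,.020)),('mat',(.55,-.2389,.02,.004))):
    parts=MAT if th=='mat' else PIP; z=p0[3];p0=np.array(p0[:3])
    regs={}
    for n in ims:
        R=regions_of(th,n); print(n,th,[(r['conf'],r['point']) for r in R])
        q=proj([p0[0],p0[1],.02],n)[0]
        R=[r for r in R if np.hypot(*(np.array(r['point'])-q))<30]
        if R: regs[n]=R[0]['region']
    if th=='mat': continue
    if not regs: continue
    for rg in [regs]+[{n:r} for n,r in regs.items()]:
        p,f=fit(parts,z,p0,rg); print('  ',p[:2].round(4),np.degrees(p[2]).round(2),round(f,3))
print(get_obs()['t'])
a=ims['side'][200:400,260:460];b=ims['scene'][220:420,80:280]
cv2.imwrite('pics/z_f.png',cv2.resize(np.hstack([a,b]),(800,400))[:,:,::-1])
```

```text
scene stray_mid [(0.78, [162.9, 321.6])]
side stray_mid [(0.61, [366.4, 338.0])]
   [ 0.5459 -0.2394] 0.95 0.205
   [ 0.5435 -0.2383] 1.37 0.208
   [ 0.5473 -0.2404] 0.65 0.18
scene rested_mid [(0.58, [212.6, 282.0])]
side rested_mid [(0.94, [341.4, 294.3])]
   [ 0.549  -0.1433] -0.1 0.209
   [ 0.547  -0.1428] -0.05 0.178
   [ 0.5497 -0.1446] -0.56 0.228
scene mat [(0.96, [174.1, 346.6])]
side mat [(0.69, [375.2, 344.9])]
14.4333
```

View pics/z_f.png

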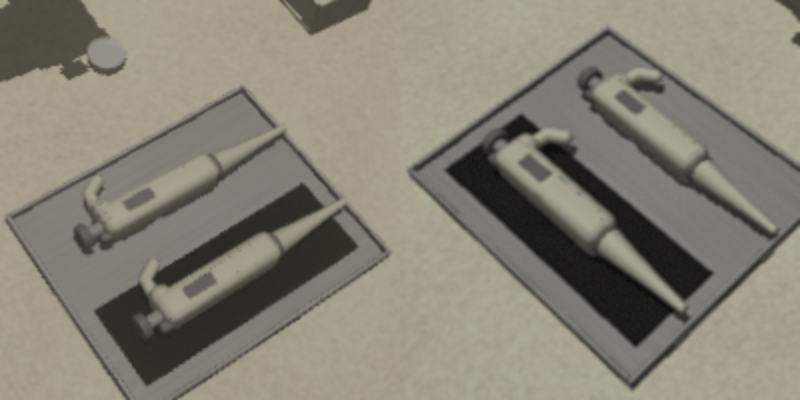

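```bash
python3 -c "
from station import *
print(hand_in())"
```

```text
the job is handed in; nothing more can be done
None
```

I gripped the stray pipette across its handle, carried it over and turned it. I lowered it onto the mat until the wrist felt contact, opened the fingers partway and moved clear. The job was handed in at about 14.4 s.

**Position:** in the last pictures the stray pipette lies flat on the mat with its nose the same way as the other one. Its middle is fitted at (0.546, -0.239). The mat centre is at about (0.549, -0.239), so it sits about 3 mm behind centre along the length and about 1 mm off across it.

**Choice of centre:** I centred the pipette's middle point, as the resting pipette is, and not its overall length. Its nose therefore reaches about 15 mm past the end of the mat.

**Parallel:** the stray pipette's angle is fitted at about 1.0°, and the mat's at about 1.1°. The resting pipette's fit gave about -0.1°, so the two pipettes' fits differ by about 1°. The single-camera fits scatter by about 0.7°, so this is close to measurement noise.

**Other pipette:** its fit is the same before and after, (0.549, -0.143), so it was not disturbed.

**Force:** the contact force peaked at about 44 N (42 N of it upward) when the held pipette first met the mat. The pipette, not the gripper's body, was pressing, and I eased off at once. The second touch was about 26 N upward, and I released from there.

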